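Find the cup blank that is still solid and hold it up by the lamp

TASK

Lift the two wooden cup blanks in turn, feel which is heavier, and set each down without dropping it in a bay of the tray of its own, flat on the floor, mouth down as it stands now, with its handle through the notch in the wall. When both are in and let go, take the heavier one out again, hold it upright and still over the middle of the round green pad, its centre about 15 cm above the bench, and finish while still holding it there. The lighter cup stays in its bay; leave the tape roll, spoon and jar where they are.

Things in the scene. Friction and masses are not known exactly. Their poses are not given: they have to be found in the camera images.
- cup_a_center (a point): Centre (on the axis, half-way up) of one of two look-alike pale wooden cups, mouth down: an upright cylinder, diameter 62 mm, 85 mm tall, underside 42.5 mm below this point. A ring handle 11 mm thick sticks out along +x to 60 mm from the axis, from the underside up to 36 mm; a pencil line on top points to it. z is up. Of cup_a and cup_b one is solid, 0.28 to 0.33 kg, the other hollow, 0.10 to 0.14 kg; either may be it.
- cup_b_center (a point): Centre (on the axis, half-way up) of one of two look-alike pale wooden cups, mouth down: an upright cylinder, diameter 62 mm, 85 mm tall, underside 42.5 mm below this point. A ring handle 11 mm thick sticks out along +x to 60 mm from the axis, from the underside up to 36 mm; a pencil line on top points to it. z is up. Of cup_a and cup_b one is solid, 0.28 to 0.33 kg, the other hollow, 0.10 to 0.14 kg; either may be it.
- cup_a_handle (a point): Outer tip of the ring handle of cup_a: 59.5 mm out from the cup's axis, 18 mm above its underside. Axes as the cup's.
- cup_b_handle (a point): Outer tip of the ring handle of cup_b: 59.5 mm out from the cup's axis, 18 mm above its underside. Axes as the cup's.
- bay_left (a point): Centre of the floor of the left bay (+y side) of the fixed blue-walled tray: a square 74 x 74 mm, floor 5 mm above the bench, walls rising 18 mm above the floor. The wall on the +x side has a notch 24 mm wide, down to the floor, in line with the bay centre, for the cup's handle, marked red; z is up. The bays' centres are 120 mm apart along y, a solid bar between them.
- bay_right (a point): Centre of the floor of the right bay (-y side) of the fixed blue-walled tray: a square 74 x 74 mm, floor 5 mm above the bench, walls rising 18 mm above the floor. The wall on the +x side has a notch 24 mm wide, down to the floor, in line with the bay centre, for the cup's handle, marked red; z is up. The bays' centres are 120 mm apart along y, a solid bar between them.
- pad (a point): Centre of the top of a flat round green pad, diameter 110 mm, 4 mm thick, fixed to the bench. A black bench lamp is fixed to it: foot of diameter 116 mm, 18 mm high, centred 170 mm along the pad's +x and 150 mm along -y; shade about 100 mm wide, some 145 mm along +x and 122 mm along -y, 190 to 300 mm above the bench.
- tape: Bystander: roll of brown tape lying flat, 76 mm in diameter, 30 mm high; origin at the centre of its underside.
- spoon: Bystander: wooden spoon 190 mm long lying on the bench beyond the tray; origin near the middle of its length at its underside, x along it.
- jar_c (a point): Bystander: small amber jar, 56 mm in diameter, 75 mm high; this point is on its axis, half-way up.
Mind the look-alikes: they are no part of the job. What is shaped like the part that bears cup_b_center but black is not meant.

How it is judged:
By the outcome, as a careful person would: the job done as asked, in the order asked, and still so for the second after the job is handed in, while the arm keeps its last pose, push and grip.
It also fails if it takes over 72 s, if anything falls off the work surface, if the arm or the gripper's body presses on something with over 40 N, if the wrist force passes 120 N, or if a joint passes its speed limit or range.

ROBOT

A 6-joint arm with a two-finger parallel gripper is mounted at the origin on the work surface. World frame = base frame: x ahead of the robot, y to its left, z up, the work surface at z = 0. Lengths are in m, angles in rad, forces in N, time in s.
With the tool pointing down it reaches from about 0.35 to 0.775 m from the base axis. Payload 7.3 kg.
Tool frame: the origin (TCP) lies at the very end of the fingers, on their centre line; the grasp point (between the pads) lies 19 mm behind it; z points along the fingers, y is the line along which they close (so a half turn about z gives the same grasp; the last joint's range is limited). The gripper opens to 92 mm and grips with 3 to 60 N. Pads are 19 mm wide; open, the fingers measure 130 mm over their backs; the gripper's body (75 mm by 190 mm) begins 47 mm behind the grasp point.
Start: joints at [-1.35, 0.342, 1.524, -0, 1.275, -0.146], TCP at [0.188, -0.49, 0.189] pointing down, gripper open.
Joint ranges: [-2.53, 2.53], [-0.77, 2.02], [0.04, 2.7], [-1, 4.14], [0.28, 2.66], [-3.11, 3.11]. Speed limits (rad/s): [2.57, 2.57, 3.14, 3.14, 3.14, 3.14].

INTERFACE

Orientations are given as [roll, pitch, yaw] about the fixed x, y, z axes, in that order (R = Rz(yaw) Ry(pitch) Rx(roll)).
In Python, from bench import r, camera, camera_params, sign_off gives the robot as it stands.
- The arm moves only by the tool play_rows, never from a script. Its argument "moves" is a list of rows, each a list of 3 entries, a list of its own where there are three numbers: the turn, a rotation vector about the tool's x, y, z in rad, then the shift along the tool's x, y, z in cm, then the opening, from 0 (shut) to 1 (fully open). A call has 1 to 8 rows; each row is the pose to reach, as a shift and turn from the pose commanded when the call began, along the tool's axes at that moment; what a row does not reach only later rows make up. A row lasts 1/10 s, in which the tool goes at most 50 mm and 8.59 degrees, less where a joint would pass 70% of its speed; a pose out of reach is approached as far as the arm can. A call with a gripper value outside its range is refused whole. The fingers move at their own pace and stop on an object; the grip force is fixed at half the most. Time passes only in rows, so rows that repeat a pose let the fingers close. It gives the time, the measured TCP pose, the force, the opening and the grip force at its end, in the units of the state.
- r.get_obs(): the state, without advancing time (a new reading comes with each control period).
- camera(name): name is "side" or "top"; returns the picture (384x512x3 uint8, red, green, blue); there is no depth.
- camera_params(name): a dict with "intrinsics" (3x3 intrinsics, pixels), "rvec" (rotation vector, rad) and "tvec" (3), from world to camera coordinates, as OpenCV has them. Camera axes: x right, y down, z forward; pixel columns grow to the right and rows downward; lengths in m; the calibration is good to about 2 mm. A picture is of the moment at which its call begins. camera_params takes no time and is no camera call.
- sign_off(): hands the job in; it is judged then, once.
The state is a dict: "t": time; "joint_positions": joint angles; "qd": joint speeds; "joint_torque": joint torques, N m; "position": TCP position; "tcp_rot": TCP orientation; "wrist_force": force on the tool from outside, world axes, zero at the start; "wrist_torque": the same for the moment, N m; "opening": opening from 0.0 (shut) to 1.0 (fully open); "grasp_force": force on a finger pad.
Only numpy, scipy, OpenCV 4.12 (cv2) and the standard library are available. Lean on these libraries where they do the work, as an engineer would, in place of code of your own. Each camera call takes 0.05 s, during which the arm holds its last target. There are 200 camera calls.

## Working session

There is one attempt and no reset: what is moved stays moved. The work goes in short steps, Python scripts to look and compute and a tool call to move; the robot and the scene stay as the last step left them, time stands still between calls to the robot, and variables do not carry over. Pictures are saved under pics/ and viewed, at most 10 in all, crops included, and the job is handed in when it is done.

Besides the shell and the picture viewer there is one more tool, called after "Call:" as a command line: name --argument value ..., lists and objects as JSON in quotes. play_rows: Moves the arm, as the interface text tells. Its arguments: {"type":"object","properties":{"moves":{"type":"array","items":{"type":"array"}}},"required":["moves"]}

```bash
mkdir -p pics; python3 - <<'E'
from bench import r,camera,camera_params
import cv2,numpy as np
for n in("top","side"):
    im=camera(n);cv2.imwrite(f"pics/{n}0.png",cv2.cvtColor(im,cv2.COLOR_RGB2BGR))
    p=camera_params(n);R=cv2.Rodrigues(np.array(p["rvec"]))[0];print(n,np.round(p["intrinsics"],1).tolist(),np.round(R,2).tolist(),"C",np.round(-R.T@np.array(p["tvec"]).ravel(),3))
print(r.get_obs())
E
```

```text
top [[365.0, 0.0, 257.1], [0.0, 365.0, 191.6], [0.0, 0.0, 1.0]] [[-0.02, -1.0, 0.0], [-1.0, 0.02, -0.1], [0.1, -0.0, -1.0]] C [0.477 0.    1.102]
side [[432.4, 0.0, 256.5], [0.0, 432.4, 189.2], [0.0, 0.0, 1.0]] [[-1.0, -0.08, 0.01], [-0.05, 0.51, -0.86], [0.07, -0.86, -0.51]] C [0.542 0.825 0.561]
{'t': 0.1, 'joint_positions': array([-1.34999777e+00,  3.42688988e-01,  1.52493373e+00, -6.05576621e-06,
        1.27539795e+00, -1.45997591e-01]), 'qd': array([-0.00068816, -0.00294365, -0.00353456,  0.00089463, -0.00081998,
       -0.00012779]), 'joint_torque': array([ 1.98642876e-03, -4.32001591e+01, -2.44695139e+01,  7.19139003e-02,
        5.25549031e-02, -4.96164978e-05]), 'position': array([ 0.18820541, -0.48965317,  0.18799157]), 'tcp_rot': array([-3.14017899e+00, -2.02017388e-04,  3.66797776e-01]), 'wrist_force': array([ 0.85334022, -0.27112941,  0.79287066]), 'wrist_torque': array([-0.00016893,  0.057539  ,  0.0162203 ]), 'grasp_force': 0.0, 'opening': 1.000425275696849}
```

View pics/top0.png

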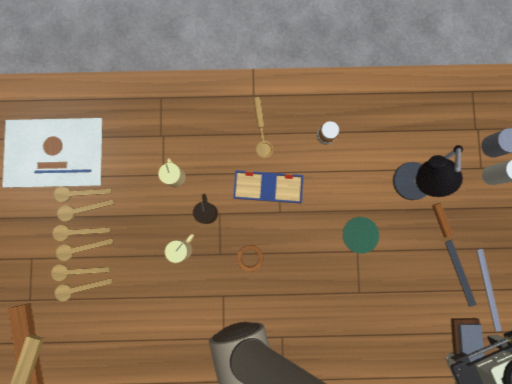

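View pics/side0.png

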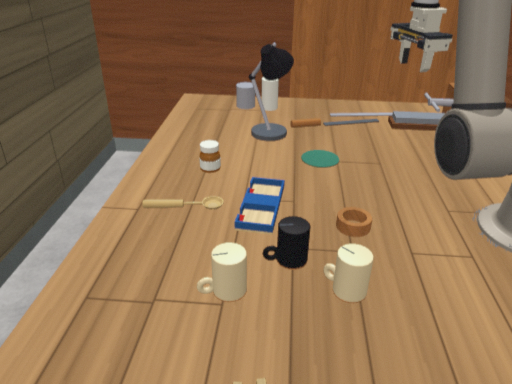

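Top view: the pale cups are at (170,175) and (177,251), with a black look-alike at (205,212). The tray is at (268,187) with red notches at (249,173) and (289,177), the pad is at (361,235), and the lamp is at (412,181)/(440,175). The side view agrees: pale cups at (229,271) and (352,272), black cup at (292,242). The pale ones fit "pale wooden"; I'll confirm that in an enlarged crop.

```bash
cat > h.py <<'E'
import cv2,numpy as np
from bench import r,camera,camera_params
def par(n):
    p=camera_params(n);return np.array(p["intrinsics"]),cv2.Rodrigues(np.array(p["rvec"]))[0],np.array(p["tvec"]).ravel()
def cast(n,uv,z):
    K,R,t=par(n);C=-R.T@t;d=R.T@np.linalg.inv(K)@np.array([uv[0],uv[1],1.]);return C+d*(z-C[2])/d[2]
def proj(n,X):
    K,R,t=par(n);q=K@(R@np.array(X)+t);return q[:2]/q[2]
def blobs(m,amin=15):
    n,l,s,c=cv2.connectedComponentsWithStats(m.astype(np.uint8));return [(i,s[i],c[i],l==i) for i in range(1,n) if s[i][4]>=amin]
E
python3 - <<'E'
from h import *
im=cv2.imread("pics/top0.png");hsv=cv2.cvtColor(im,cv2.COLOR_BGR2HSV)
H,S,V=cv2.split(hsv)
for p in[(168,174),(178,178),(180,182),(177,251),(186,246),(172,163),(190,237)]:print(p,hsv[p[1],p[0]])
c=im[150:270,150:310];cv2.imwrite("pics/crop.png",cv2.resize(c,None,fx=5,fy=5,interpolation=cv2.INTER_CUBIC)[:600,:800])
for nm,m,z in[("red",((H<6)|(H>174))&(S>150)&(V>100),.023),("blue",(H>105)&(H<130)&(S>150)&(V>60),.023),("green",(H>65)&(H<95)&(S>120),.004)]:
    for i,s,cc,_ in blobs(m,6):print(nm,s,cc.round(1),cast("top",cc,z).round(4))
E
```

```text
(168, 174) [ 33  63 227]
(178, 178) [ 28  65 200]
(180, 182) [ 21  92 144]
(177, 251) [ 34  60 222]
(186, 246) [ 22  82 152]
(172, 163) [ 28  72 209]
(190, 237) [ 32  61 225]
red [246 172   7   4  23] [249.1 173.2] [0.638  0.0184 0.023 ]
red [285 175   8   3  20] [288.5 176. ] [ 0.627  -0.0988  0.023 ]
```

View pics/crop.png

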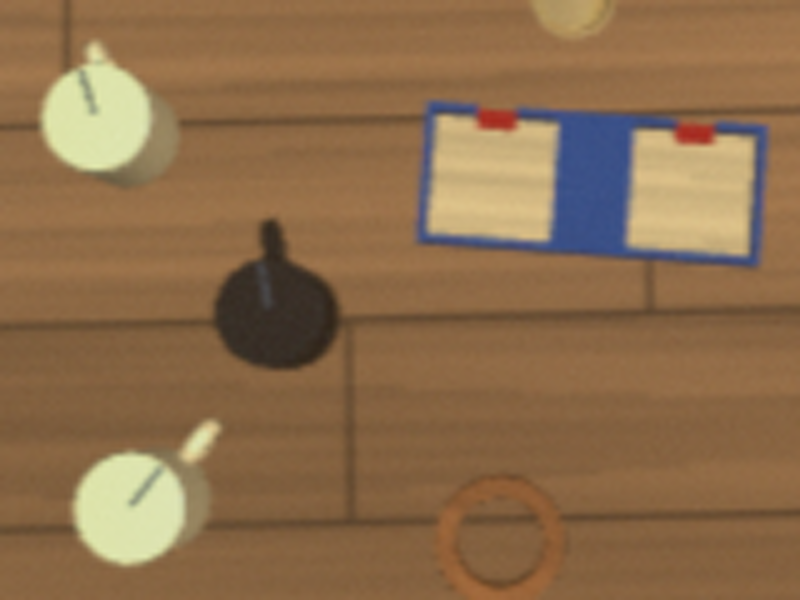

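The crop confirms it: two pale cups, tops at about (169,173) and (176,251), with pencil lines towards their handles. The black cup at (205,212) is the decoy. Next I'll measure everything.

```bash
python3 - <<'E'
from h import *
im=cv2.imread("pics/top0.png");hsv=cv2.cvtColor(im,cv2.COLOR_BGR2HSV)
H,S,V=map(lambda a:a.astype(int),cv2.split(hsv))
print(hsv[187,268],hsv[235,361])
def out(nm,uv,z):print(nm,np.round(uv,1),cast("top",uv,z).round(4))
reg=np.zeros(H.shape,bool);reg[150:270,150:320]=1
bl=(H>100)&(H<130)&(S>120)&reg
cs,_=cv2.findContours(bl.astype(np.uint8),cv2.RETR_EXTERNAL,cv2.CHAIN_APPROX_NONE)
c=max(cs,key=cv2.contourArea);rc=cv2.minAreaRect(c);bx=cv2.boxPoints(rc);P=[cast("top",b,.023) for b in bx]
print("tray",rc);[print(p.round(4)) for p in P];print("centre",np.mean(P,0).round(4))
fl=(H>10)&(H<40)&(V>160)&(S>60)&reg
for i,s,cc,m in blobs(fl,80):
    out("pale/floor %s"%s,cc,.005)
for k,(x,y) in {"A":(169,173),"B":(176,251)}.items():
    w=np.zeros(H.shape,bool);w[y-14:y+15,x-14:x+15]=1
    m=w&(V>208)&(S<80)&(H>29)
    m=cv2.morphologyEx(m.astype(np.uint8),cv2.MORPH_CLOSE,np.ones((5,5)));m=cv2.morphologyEx(m,cv2.MORPH_OPEN,np.ones((7,7)))
    cc,_=cv2.findContours(m,0,1);e=cv2.fitEllipse(max(cc,key=cv2.contourArea));print(e,m.sum(),"exp area",np.pi*11.3**2)
    out(k,e[0],.085)
    d=(m>0)&(V<200);ys,xs=np.nonzero(d&(np.hypot(*(np.indices(H.shape)[::-1]-np.array(e[0])[:,None,None]))<9.5));
    if len(xs):out("line",(xs.mean(),ys.mean()),.085)
gm=(H>65)&(H<95)&(S>100)
for i,s,cc,m in blobs(gm,200):out("pad %s"%s,cc,.004)
E
```

```text
[111 143 137] [ 76 114 103]
tray ((270.0000305175781, 186.5), (18.989395141601562, 27.35695457458496), 6.581944942474365)
[ 0.5601 -0.0093  0.023 ]
[ 0.6412 -0.0205  0.023 ]
[ 0.6335 -0.0766  0.023 ]
[ 0.5524 -0.065   0.023 ]
centre [ 0.5968 -0.0428  0.023 ]
pale/floor [256 150  16   8  96] [263.8 153. ] [ 0.7018 -0.0273  0.005 ]
pale/floor [283 157  37   5  80] [303.9 160.2] [ 0.677  -0.1488  0.005 ]
pale/floor [158 158  22  26 333] [167.5 171.9] [0.6498 0.2661 0.005 ]
pale/floor [236 173  25  25 536] [248.1 185.4] [0.6033 0.0227 0.005 ]
pale/floor [276 176  25  25 537] [287.9 188.2] [ 0.5924 -0.0976  0.005 ]
pale/floor [164 240  23  23 224] [172.  251.3] [0.4113 0.2522 0.005 ]
((168.99415588378906, 173.0734100341797), (18.85525894165039, 19.2279052734375), 66.0242691040039) 312 exp area 401.14996593688073
A [169.  173.1] [0.6339 0.2426 0.085 ]
line [167.4 168.5] [0.647  0.2472 0.085 ]
((175.5493927001953, 251.42279052734375), (19.69361686706543, 19.89012336730957), 46.462303161621094) 336 exp area 401.14996593688073
B [175.5 251.4] [0.4156 0.2242 0.085 ]
line [178.5 247. ] [0.4275 0.2161 0.085 ]
pad [344 218  34  35 928] [360.6 234.7] [ 0.4481 -0.3108  0.004 ]
```

```bash
cat >> h.py <<'E'
def to(x,y,z,yaw):
    o=r.get_obs();p=o["position"];w=o["tcp_rot"];c,s=np.cos(w[2]),np.sin(w[2]);d=np.array([x,y,z])-p
    print("shift cm",np.round([(c*d[0]+s*d[1])*100,(s*d[0]-c*d[1])*100,-d[2]*100],2),"turn z",round(-((np.radians(yaw)-w[2]+np.pi)%(2*np.pi)-np.pi),3),"now",p.round(4),w.round(3),"t",round(o["t"],2),"F",o["wrist_force"].round(2))
E
python3 - <<'E'
from h import *
im=cv2.imread("pics/top0.png");H,S,V=map(lambda a:a.astype(int),cv2.split(cv2.cvtColor(im,cv2.COLOR_BGR2HSV)))
for k,c,t in[("A",(.634,.2426),(169,158.6)),("B",(.4156,.2242),(193.,235.))]:
    d=cast("top",t,.025)[:2]-c;print(k,np.degrees(np.arctan2(d[1],d[0])).round(1),np.hypot(*d).round(4))
im=cv2.imread("pics/side0.png");H,S,V=map(lambda a:a.astype(int),cv2.split(cv2.cvtColor(im,cv2.COLOR_BGR2HSV)))
print(S[253,225],V[253,225],H[253,225],S[280,229],V[280,229],H[280,229])
m=(S<90)&(V>130)&(H>15)&(H<45);m[:230]=0
for i,s,c,_ in blobs(m,300):print(s,c.round(1))
for k,c in[("A",(.6339,.2426)),("B",(.4156,.2242))]:print(k,"pred side top",proj("side",[*c,.085]).round(1),"base",proj("side",[*c,0]).round(1), "top front",proj("side",[c[0],c[1]-.031,.085]).round(1))
q=lambda b:cast("top",b,.085)
to(.634,.2425,.15,19)
E
```

```text
A 15.2 0.0547
B -41.5 0.0572
30 164 36 78 174 19
[   0  230   69  109 1395] [ 25.3 281.3]
[484 230  28  19 307] [501.  236.6]
[ 197  242   50   59 2007] [226.4 271.8]
[ 324  243   50   59 2012] [350.6 271.5]
A pred side top [228.8 251.6] base [229.8 288.1] top front [231.2 240.7]
B pred side top [355.3 252.8] base [349.4 289.2] top front [353.4 241.9]
shift cm [ 67.87 -52.36   3.8 ] turn z 0.035 now [ 0.1882 -0.4897  0.188 ] [-3.14  -0.     0.367] t 0.1 F [ 0.85 -0.27  0.79]
```

Call:
play_rows --moves '[[[0,0,0.07],[31,-24,0],1],[[0,0,0.07],[31,-24,0],1],[[0,0,0.07],[31,-24,0],1],[[0,0,0.07],[31,-24,0],1],[[0,0,0.07],[31,-24,0],1],[[0,0,0.07],[31,-24,0],1],[[0,0,0.07],[31,-24,0],1],[[0,0,0.07],[31,-24,0],1]]'

```text
t: 0.9
position: [0.3922, -0.1525, 0.1885]
tcp_rot: [-3.141, -0.0, 0.297]
wrist_force: [0.5, -0.9, 0.3]
opening: 1.002
grasp_force: 0.0
```

```bash
python3 -c "
from h import *
to(.634,.2425,.15,17);print(r.get_obs()['joint_positions'].round(2))"
```

```text
shift cm [ 34.69 -30.68   3.85] turn z 0.001 now [ 0.3922 -0.1525  0.1885] [-3.141 -0.     0.297] t 0.9 F [ 0.47 -0.93  0.32]
[-0.55  0.15  1.78  0.    1.21  0.72]
```

Call:
play_rows --moves '[[[0,0,0],[34.7,-30.7,2],1],[[0,0,0],[34.7,-30.7,2],1],[[0,0,0],[34.7,-30.7,2],1],[[0,0,0],[34.7,-30.7,2],1],[[0,0,0],[34.7,-30.7,2],1],[[0,0,0],[34.7,-30.7,2],1],[[0,0,0],[34.7,-30.7,2],1],[[0,0,0],[34.7,-30.7,2],1]]'

```text
t: 1.7
position: [0.6008, 0.1879, 0.1707]
tcp_rot: [3.141, 0.001, 0.297]
wrist_force: [0.8, -0.5, 0.1]
opening: 1.001
grasp_force: 0.0
```

Call:
play_rows --moves '[[[0,0,0],[0,0,0],1],[[0,0,0],[0,0,0],1],[[0,0,0],[0,0,0],1]]'

```text
t: 2.0
position: [0.5998, 0.185, 0.1711]
tcp_rot: [3.141, 0.001, 0.296]
wrist_force: [-0.1, -1.2, 0.6]
opening: 1.001
grasp_force: 0.0
```

```bash
python3 -c "
from h import *
im=camera('side');c=im[150:310,150:390];cv2.imwrite('pics/s1.png',cv2.cvtColor(cv2.resize(c,None,fx=3,fy=3,interpolation=2),4))
to(.634,.2425,.05,17)"
```

```text
shift cm [ 4.94 -4.54 12.15] turn z -0.001 now [0.5999 0.1847 0.1715] [3.141e+00 1.000e-03 2.960e-01] t 2.05 F [-0.1   0.5   0.61]
```

View pics/s1.png

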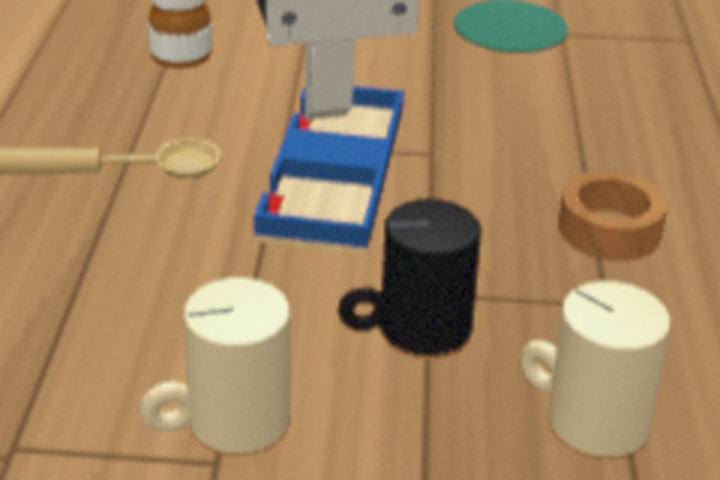

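The side picture shows the gripper short of cup A, whose top is at crop (238,310), with clear space around it. I'll finish the approach, then descend.

Call:
play_rows --moves '[[[0,0,0],[4.9,-4.5,1],1],[[0,0,0],[4.9,-4.5,1],1],[[0,0,0],[4.9,-4.5,1],1],[[0,0,0],[4.9,-4.5,4],1],[[0,0,0],[4.9,-4.5,7],1],[[0,0,0],[4.9,-4.5,7],1],[[0,0,0],[4.9,-4.5,7],1],[[0,0,0],[4.9,-4.5,7],1]]'

```text
t: 2.85
position: [0.6353, 0.2427, 0.1039]
tcp_rot: [3.141, -0.004, 0.296]
wrist_force: [0.2, 0.6, 0.1]
opening: 0.999
grasp_force: 0.0
```

```bash
python3 -c "
from h import *
im=camera('side');c=im[150:310,150:390];cv2.imwrite('pics/s2.png',cv2.cvtColor(cv2.resize(c,None,fx=3,fy=3,interpolation=2),4))
to(.634,.2425,.05,17)"
```

```text
shift cm [-0.14  0.01  5.39] turn z -0.001 now [0.6353 0.2429 0.1039] [ 3.141 -0.004  0.296] t 2.9 F [0.62 0.19 0.36]
```

View pics/s2.png

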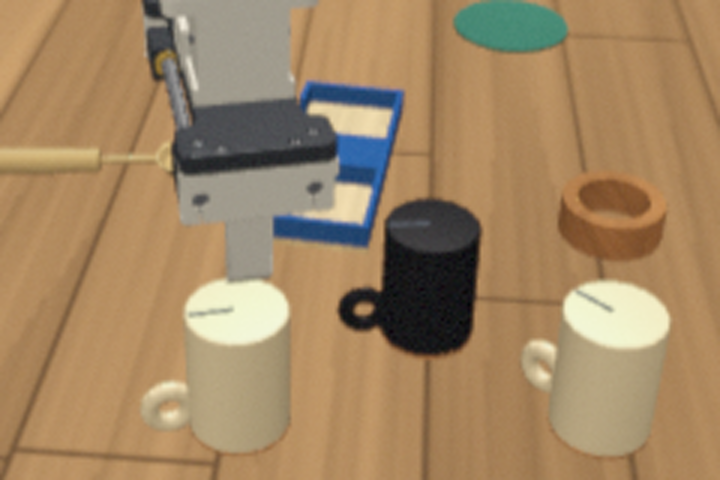

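```bash
python3 -c "
from h import *
from scipy.spatial.transform import Rotation as Ro
o=r.get_obs();p=o['position'];R=Ro.from_euler('xyz',o['tcp_rot']).as_matrix()
for v in [(0,0,0),(0,.046,0),(0,-.046,0),(0,.065,0),(0,-.065,0),(0,.065,-.06),(0,-.065,-.06),(.046,0,0),(-.046,0,0)]:
  X=p+R@np.array(v);print(v,X.round(3),((proj('side',X)-[150,150])*3).round())"
```

```text
(0, 0, 0) [0.635 0.243 0.104] [233. 279.]
(0, 0.046, 0) [0.649 0.199 0.104] [221. 232.]
(0, -0.046, 0) [0.622 0.287 0.104] [246. 331.]
(0, 0.065, 0) [0.654 0.181 0.104] [217. 215.]
(0, -0.065, 0) [0.616 0.305 0.104] [252. 354.]
(0, 0.065, -0.06) [0.654 0.181 0.164] [214. 131.]
(0, -0.065, -0.06) [0.616 0.305 0.164] [251. 262.]
(0.046, 0, 0) [0.679 0.256 0.104] [152. 289.]
(-0.046, 0, 0) [0.591 0.23  0.104] [312. 270.]
```

```bash
python3 -c "
from h import *
from scipy.spatial.transform import Rotation as Ro
p=np.array([.5999,.1847,.1715]);R=Ro.from_euler('xyz',[3.141,.001,.296]).as_matrix()
for v in [(0,0,0),(0,.046,0),(0,-.046,0),(0,-.065,0),(0,.055,-.06),(0,-.055,-.06),(.046,0,0),(-.046,0,0),(0,-.09,-.066),(0,.09,-.066)]:
  X=p+R@np.array(v);print(v,X.round(3),((proj('side',X)-[150,150])*3).round())
im=camera('top');c=im[110:290,130:310];cv2.imwrite('pics/t2.png',cv2.cvtColor(cv2.resize(c,None,fx=3,fy=3,interpolation=2),4))"
```

```text
(0, 0, 0) [0.6   0.185 0.172] [306. 128.]
(0, 0.046, 0) [0.613 0.141 0.172] [290.  90.]
(0, -0.046, 0) [0.586 0.229 0.171] [322. 171.]
(0, -0.065, 0) [0.581 0.247 0.171] [330. 190.]
(0, 0.055, -0.06) [0.616 0.132 0.232] [287.  -6.]
(0, -0.055, -0.06) [0.584 0.237 0.231] [327.  83.]
(0.046, 0, 0) [0.644 0.198 0.171] [227. 136.]
(-0.046, 0, 0) [0.556 0.171 0.172] [382. 120.]
(0, -0.09, -0.066) [0.574 0.271 0.237] [343. 107.]
(0, 0.09, -0.066) [0.626 0.099 0.238] [276. -39.]
```

View pics/t2.png

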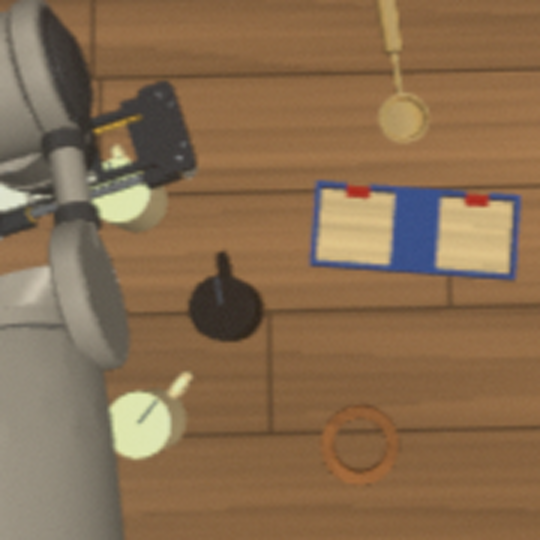

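```bash
python3 -c "
from h import *
from scipy.spatial.transform import Rotation as Ro
o=r.get_obs();p=o['position'];R=Ro.from_euler('xyz',o['tcp_rot']).as_matrix()
for v in [(0,0,0),(0,.046,0),(0,-.046,0),(0,.095,-.066),(0,-.095,-.066),(0,.095,-.13),(0,-.095,-.13)]:
  X=p+R@np.array(v);print(v,X.round(3),((proj('top',X)-[130,110])*3).round())
print(r.get_obs()['joint_positions'])
for z in(.104,.17,.2,.24):print(z,cast('top',(130+163/3,110+130/3),z).round(3),cast('top',(130+195/3,110+165/3),z).round(3))
im=camera('side');c=im[60:260,150:350];cv2.imwrite('pics/s3.png',cv2.cvtColor(cv2.resize(c,None,fx=3,fy=3,interpolation=2),4))"
```

```text
(0, 0, 0) [0.635 0.243 0.104] [112. 185.]
(0, 0.046, 0) [0.649 0.199 0.104] [159. 169.]
(0, -0.046, 0) [0.622 0.287 0.104] [ 64. 200.]
(0, 0.095, -0.066) [0.663 0.152 0.17 ] [198. 140.]
(0, -0.095, -0.066) [0.607 0.334 0.17 ] [-13. 208.]
(0, 0.095, -0.13) [0.662 0.152 0.234] [185. 125.]
(0, -0.095, -0.13) [0.607 0.334 0.234] [-42. 198.]
[ 2.53053125e-01  6.93797557e-01  1.16460205e+00 -1.58759133e-04
  1.27964330e+00  1.52754950e+00]
0.104 [0.685 0.196 0.104] [0.652 0.166 0.104]
0.17 [0.672 0.183 0.17 ] [0.64  0.155 0.17 ]
0.2 [0.665 0.177 0.2  ] [0.635 0.15  0.2  ]
0.24 [0.657 0.169 0.24 ] [0.628 0.144 0.24 ]
```

View pics/s3.png

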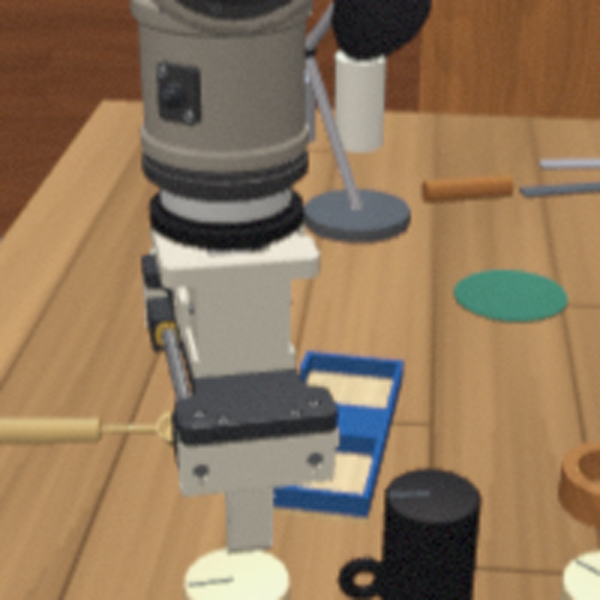

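```bash
python3 -c "
from h import *
for z in np.arange(.15,.3,.02):
  a=cast('top',(190,151.7),z);b=cast('side',(235.7,203),z);d=b-a;print(round(z,2),a.round(3),b.round(3),'len',np.hypot(*d[:2]).round(3),'mid',((a+b)/2)[:2].round(3))
i0=cv2.imread('pics/side0.png').astype(int);i1=cv2.cvtColor(camera('side'),4).astype(int)
m=(abs(i0-i1).sum(2)>40)
for u in range(196,270,4):
  v=np.nonzero(m[:,u])[0];print(u,v.max() if len(v) else None,end='; ')"
```

```text
0.15 [0.68  0.172 0.15 ] [0.628 0.187 0.15 ] len 0.054 mid [0.654 0.179]
0.17 [0.676 0.168 0.17 ] [0.624 0.218 0.17 ] len 0.072 mid [0.65  0.193]
0.19 [0.671 0.164 0.19 ] [0.62  0.249 0.19 ] len 0.099 mid [0.646 0.207]
0.21 [0.667 0.161 0.21 ] [0.616 0.28  0.21 ] len 0.13 mid [0.641 0.221]
0.23 [0.663 0.157 0.23 ] [0.611 0.311 0.23 ] len 0.163 mid [0.637 0.234]
0.25 [0.659 0.154 0.25 ] [0.607 0.343 0.25 ] len 0.196 mid [0.633 0.248]
0.27 [0.654 0.15  0.27 ] [0.603 0.374 0.27 ] len 0.229 mid [0.629 0.262]
0.29 [0.65  0.146 0.29 ] [0.599 0.405 0.29 ] len 0.263 mid [0.624 0.276]
196 78; 200 176; 204 177; 208 214; 212 225; 216 224; 220 224; 224 224; 228 244; 232 244; 236 243; 240 241; 244 222; 248 221; 252 221; 256 220; 260 219; 264 43; 268 29;
```

Call:
play_rows --moves '[[[0,0,0],[-0.1,0,1],1],[[0,0,0],[-0.1,0,2],1],[[0,0,0],[-0.1,0,3],1],[[0,0,0],[-0.1,0,4],1],[[0,0,0],[-0.1,0,5],1],[[0,0,0],[-0.1,0,5],1]]'

```text
t: 3.65
position: [0.6319, 0.2426, 0.0489]
tcp_rot: [-3.142, 0.004, 0.297]
wrist_force: [0.1, -0.3, -1.4]
opening: 1.001
grasp_force: 0.0
```

```bash
python3 -c "
from h import *
i0=cv2.imread('pics/side0.png').astype(int);i1=cv2.cvtColor(camera('side'),4);cv2.imwrite('pics/s4.png',cv2.resize(i1[120:320,150:350],None,fx=3,fy=3,interpolation=2))
m=(abs(i0-i1).sum(2)>40)
for u in range(196,270,4):
  v=np.nonzero(m[:,u])[0];print(u,v.max() if len(v) else None,end='; ')
to(.634,.2425,.05,17)"
```

```text
196 99; 200 179; 204 204; 208 207; 212 247; 216 256; 220 255; 224 252; 228 266; 232 265; 236 264; 240 262; 244 252; 248 251; 252 250; 256 249; 260 249; 264 87; 268 70; shift cm [0.13 0.07 0.01] turn z 0.0 now [0.6325 0.2428 0.0501] [-3.142e+00  2.000e-03  2.970e-01] t 3.7 F [-0.33 -0.07  0.66]
```

View pics/s4.png

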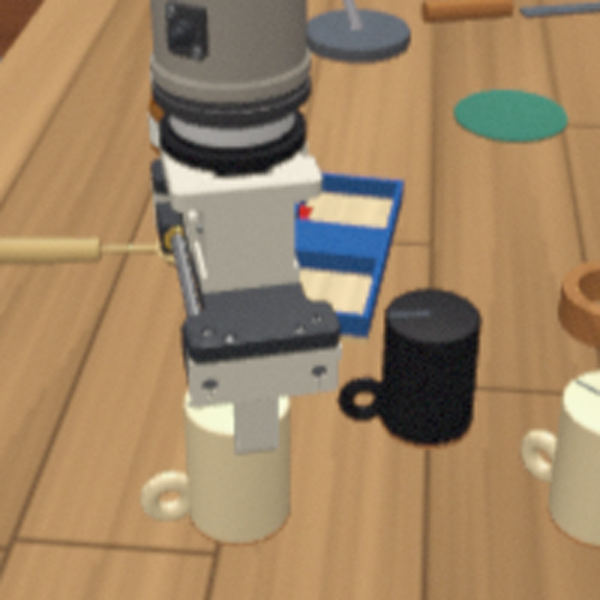

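Picture: the near fingertip, at crop (256,452), shows just below the cup's front rim. That puts it roughly 35–40 mm higher than the reported TCP z of 0.05 would. I'll go a bit lower, which is safe under either reading, and measure again.

Call:
play_rows --moves '[[[0,0,0],[0,0,1],1],[[0,0,0],[0,0,2],1],[[0,0,0],[0,0,2],1],[[0,0,0],[0,0,2],1]]'

```text
t: 4.1
position: [0.6329, 0.2429, 0.0309]
tcp_rot: [3.142, 0.001, 0.297]
wrist_force: [0.2, 0.6, 0.3]
opening: 1.001
grasp_force: 0.0
```

```bash
cat > tip.py <<'E'
from h import *
from scipy.spatial.transform import Rotation as Ro
i1=camera('side');H,S,V=cv2.split(cv2.cvtColor(i1,cv2.COLOR_RGB2HSV))
o=r.get_obs();p=o['position'];R=Ro.from_euler('xyz',o['tcp_rot']).as_matrix();print(p.round(4),o['wrist_force'].round(1))
u=int(proj('side',p+R@np.array([0,-.055,0]))[0]);print('u',u,[(v,tuple(int(a) for a in i1[v,u])) for v in range(240,306,3)])
for dz in(0,.01,.02,.03,.04,.05):print(dz,[proj('side',p+R@np.array([0,y,0])+[0,0,dz]).round(1).tolist() for y in(-.046,-.065)])
E
python3 tip.py
```

```text
[0.6333 0.243  0.0314] [ 0.4 -1.4  0.4]
u 234 [(240, (91, 92, 94)), (243, (83, 84, 87)), (246, (35, 37, 42)), (249, (118, 113, 103)), (252, (164, 160, 146)), (255, (165, 159, 144)), (258, (164, 158, 144)), (261, (164, 158, 145)), (264, (160, 154, 140)), (267, (158, 153, 138)), (270, (160, 153, 143)), (273, (161, 156, 143)), (276, (159, 154, 140)), (279, (160, 147, 120)), (282, (177, 159, 124)), (285, (176, 159, 124)), (288, (175, 158, 122)), (291, (175, 157, 122)), (294, (175, 156, 121)), (297, (175, 158, 122)), (300, (168, 133, 94)), (303, (180, 140, 97))]
0 [[234.1, 293.4], [236.0, 301.4]]
0.01 [[234.0, 289.0], [235.9, 297.0]]
0.02 [[233.9, 284.6], [235.8, 292.5]]
0.03 [[233.8, 280.1], [235.8, 288.0]]
0.04 [[233.7, 275.6], [235.7, 283.4]]
0.05 [[233.6, 271.0], [235.6, 278.8]]
```

Call:
play_rows --moves '[[[0,0,0],[0,0,0.5],1],[[0,0,0],[0,0,0.9],1],[[0,0,0],[0,0,1.1],1],[[0,0,0],[0,0,1.3],1],[[0,0,0],[0,0,1.4],1],[[0,0,0],[0,0,1.4],1]]'

```text
t: 4.75
position: [0.6331, 0.2429, 0.0172]
tcp_rot: [3.142, 0.0, 0.297]
wrist_force: [0.3, -0.0, 0.6]
opening: 1.001
grasp_force: 0.0
```

```bash
python3 tip.py | cut -c1-900
```

```text
[0.6332 0.2429 0.0173] [-0.5 -0.1  0.2]
u 235 [(240, (90, 91, 94)), (243, (91, 90, 95)), (246, (93, 93, 95)), (249, (94, 94, 98)), (252, (40, 44, 46)), (255, (52, 53, 52)), (258, (163, 156, 143)), (261, (165, 161, 145)), (264, (165, 159, 145)), (267, (165, 160, 144)), (270, (161, 155, 143)), (273, (161, 154, 141)), (276, (160, 153, 141)), (279, (161, 155, 143)), (282, (157, 153, 140)), (285, (163, 150, 124)), (288, (174, 158, 123)), (291, (173, 157, 122)), (294, (175, 158, 122)), (297, (174, 156, 123)), (300, (157, 124, 84)), (303, (174, 136, 92))]
0 [[234.3, 299.4], [236.2, 307.5]]
0.01 [[234.2, 295.1], [236.1, 303.1]]
0.02 [[234.1, 290.8], [236.0, 298.8]]
0.03 [[234.0, 286.4], [235.9, 294.3]]
0.04 [[233.9, 281.9], [235.9, 289.9]]
0.05 [[233.8, 277.4], [235.8, 285.3]]
```

No contact even though the reported height would put the gripper body on the cup. So the reported z reads low, and the fingertips are really at about 0.055. I'll go 1 cm lower and grip.

Call:
play_rows --moves '[[[0,0,0],[0,0,0.5],1],[[0,0,0],[0,0,1],1],[[0,0,0],[0,0,1],0.5],[[0,0,0],[0,0,1],0.5],[[0,0,0],[0,0,1],0.5],[[0,0,0],[0,0,1],0.5],[[0,0,0],[0,0,1],0.5],[[0,0,0],[0,0,1],0.5]]'

```text
t: 5.6
position: [0.6333, 0.243, 0.0075]
tcp_rot: [3.142, -0.0, 0.297]
wrist_force: [0.6, -0.2, 0.2]
opening: 0.667
grasp_force: 30.0
```

Call:
play_rows --moves '[[[0,0,0],[0,0,-1],0.5],[[0,0,0],[0,0,-3],0.5],[[0,0,0],[0,0,-6],0.5],[[0,0,0],[0,0,-10],0.5],[[0,0,0],[0,0,-14],0.5],[[0,0,0],[0,0,-14],0.5],[[0,0,0],[0,0,-14],0.5],[[0,0,0],[0,0,-14],0.5]]'

```text
t: 6.4
position: [0.6322, 0.2427, 0.1461]
tcp_rot: [-3.142, 0.003, 0.297]
wrist_force: [0.1, -0.3, -0.8]
opening: 0.674
grasp_force: 30.0
```

```bash
cat > w.py <<'E'
from h import *
f=[]
for i in range(6):
    f.append(r.get_obs()["wrist_force"].copy());im=camera("side")
print("mean F",np.mean(f,0).round(2),np.array(f)[:,2].round(2))
H,S,V=map(lambda a:a.astype(int),cv2.split(cv2.cvtColor(im,cv2.COLOR_RGB2HSV)))
m=(S<90)&(V>130)&(H>15)&(H<45)
for i,s,c,_ in blobs(m,600):print(s,c.round(1))
cv2.imwrite("pics/wl.png",cv2.cvtColor(im,4))
E
python3 w.py; python3 -c "
from h import *
to(.592,-.0975,.16,-5)"
```

```text
mean F [ 0.11 -0.11 -1.27] [-0.84 -1.46 -1.28 -0.7  -1.51 -1.81]
[ 199  107   59   52 1964] [228.8 132.4]
[ 192  175   89   63 2987] [233.5 206.6]
[   0  189   96  151 1766] [ 37.5 264.6]
[477 203  35  46 791] [494.  224.9]
[ 324  243   50   59 2018] [350.6 271.5]
shift cm [-13.86  31.35  -1.36] turn z 0.384 now [0.6328 0.2428 0.1464] [3.142e+00 2.000e-03 2.970e-01] t 6.7 F [-0.16  0.51 -1.25]
```

Call:
play_rows --moves '[[[0,0,0.1],[-3.5,8,0],0.5],[[0,0,0.2],[-7,16,0],0.5],[[0,0,0.3],[-10.5,24,0],0.5],[[0,0,0.384],[-13.9,31.4,0],0.5],[[0,0,0.384],[-13.9,31.4,0],0.5],[[0,0,0.384],[-13.9,31.4,0],0.5],[[0,0,0.384],[-13.9,31.4,0],0.5],[[0,0,0.384],[-13.9,31.4,0],0.5]]'

```text
t: 7.5
position: [0.5913, -0.1036, 0.1472]
tcp_rot: [3.14, 0.0, -0.093]
wrist_force: [0.2, 0.8, -1.6]
opening: 0.673
grasp_force: 30.0
```

```bash
python3 -c "
from h import *
to(.592,-.0975,.05,-5)"
```

```text
shift cm [ 0.02 -0.62  9.72] turn z -0.006 now [ 0.5913 -0.1036  0.1472] [ 3.14   0.    -0.093] t 7.5 F [ 0.23  0.82 -1.62]
```

Call:
play_rows --moves '[[[0,0,0],[0,-0.2,0],0.5],[[0,0,0],[0,-0.2,0],0.5],[[0,0,0],[0,-0.2,3],0.5],[[0,0,0],[0,-0.2,6],0.5],[[0,0,0],[0,-0.2,9],0.5],[[0,0,0],[0,-0.2,9],0.5],[[0,0,0],[0,-0.2,9],0.5]]'

```text
t: 8.2
position: [0.5926, -0.0947, 0.0577]
tcp_rot: [-3.141, 0.0, -0.085]
wrist_force: [0.1, -0.7, -1.4]
opening: 0.669
grasp_force: 30.0
```

```bash
cat > cup.py <<'E'
from h import *
# silhouette of held cup in side view vs prediction for centre (x,y), bottom zb
import sys
x,y,zb=map(float,sys.argv[1:4])
im=camera("side");H,S,V=map(lambda a:a.astype(int),cv2.split(cv2.cvtColor(im,cv2.COLOR_RGB2HSV)))
m=(S<95)&(S>40)&(V>110)&(H>12)&(H<45)
a=np.linspace(0,2*np.pi,73)
P=np.array([proj("side",[x+.031*np.cos(t),y+.031*np.sin(t),z]) for z in(zb,zb+.085) for t in a]);lo,hi=P.min(0),P.max(0)
print("pred u",lo[0].round(1),hi[0].round(1),"v",lo[1].round(1),hi[1].round(1),"bot centre",proj("side",[x,y,zb]).round(1))
u0,v0=int(lo[0])-20,int(lo[1])-10
for v in range(int(hi[1])-36,int(hi[1])+8,3):
    q=np.nonzero(m[v,u0:int(hi[0])+15])[0]+u0;print(v,(q.min(),q.max(),len(q)) if len(q) else None,end="; ")
uc=int((lo[0]+hi[0])/2);print("\ncol",uc,[(v,*map(int,im[v,uc])) for v in range(int(hi[1])-6,int(hi[1])+9)])
cv2.imwrite("pics/cup.png",cv2.cvtColor(cv2.resize(im[int(lo[1])-40:int(hi[1])+50,u0-50:u0+150],None,fx=4,fy=4,interpolation=2)[:600,:800],4))
o=r.get_obs();print(o["position"].round(4),o["tcp_rot"].round(3),o["wrist_force"].round(2),o["t"])
E
python3 cup.py .5925 -.099 .05
```

```text
pred u 252.7 279.4 v 138.3 181.8 bot centre [265.4 175.5]
145 (np.int64(278), np.int64(278), 1); 148 (np.int64(244), np.int64(278), 2); 151 (np.int64(253), np.int64(278), 13); 154 (np.int64(253), np.int64(278), 16); 157 (np.int64(253), np.int64(278), 17); 160 (np.int64(253), np.int64(277), 16); 163 (np.int64(244), np.int64(277), 24); 166 (np.int64(242), np.int64(277), 35); 169 (np.int64(242), np.int64(277), 31); 172 (np.int64(243), np.int64(277), 35); 175 (np.int64(248), np.int64(277), 27); 178 (np.int64(254), np.int64(276), 23); 181 (np.int64(257), np.int64(274), 18); 184 (np.int64(253), np.int64(260), 8); 187 (np.int64(252), np.int64(279), 28); 
col 266 [(175, 176, 159, 123), (176, 174, 156, 122), (177, 174, 157, 121), (178, 175, 158, 123), (179, 175, 157, 122), (180, 176, 158, 124), (181, 175, 157, 122), (182, 168, 144, 109), (183, 133, 99, 84), (184, 95, 98, 114), (185, 172, 159, 139), (186, 223, 203, 160), (187, 228, 208, 162), (188, 228, 210, 165), (189, 227, 207, 163)]
[ 0.5934 -0.0952  0.0588] [ 3.141e+00 -2.000e-03 -8.600e-02] [-0.14 -0.3  -0.77] 8.25
```

View pics/cup.png

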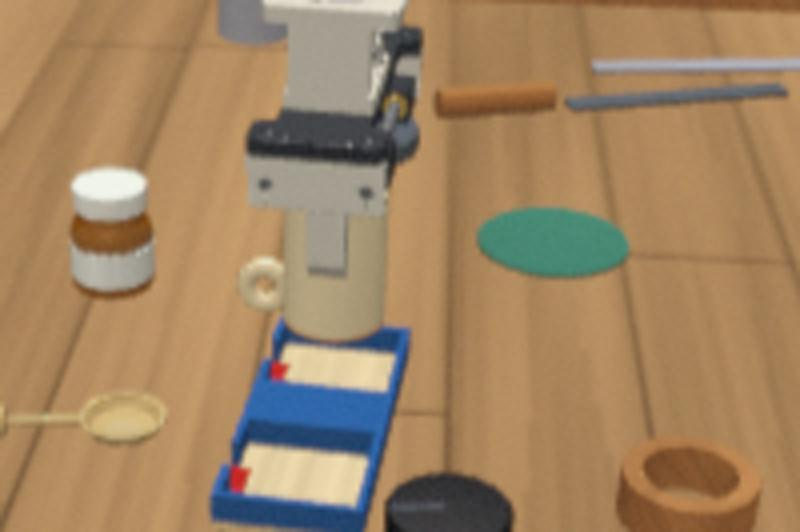

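Picture: cup A is held upright above the right bay, with its handle at crop (262,282) pointing at the red notch at (280,372). The silhouette matches the prediction within 1 px. I'll check the handle yaw numerically.

```bash
python3 -c "
from h import *
c=np.array([.5934,-.0952]);zb=.0513
for a in(-12,-8,-5,-2,2,6):
  t=np.radians(a);d=np.array([np.cos(t),np.sin(t)])
  print(a,proj('side',[*(c+.0485*d),zb+.018]).round(1),proj('side',[*(c+.0595*d),zb+.018]).round(1))
im=cv2.imread('pics/cup.png')
to(.592,-.097,.02,-5.2)"
```

```text
-12 [246.  166.3] [241.7 165.7]
-8 [245.6 167. ] [241.2 166.4]
-5 [245.4 167.4] [240.9 167. ]
-2 [245.2 167.9] [240.7 167.6]
2 [245.  168.6] [240.5 168.4]
6 [245.  169.2] [240.4 169.2]
shift cm [-0.12  0.19  3.88] turn z 0.005 now [ 0.5934 -0.0952  0.0588] [ 3.141e+00 -2.000e-03 -8.600e-02] t 8.25 F [-0.14 -0.3  -0.77]
```

Call:
play_rows --moves '[[[0,0,0.05],[-0.1,0.2,0],0.5],[[0,0,0.05],[-0.1,0.2,1],0.5],[[0,0,0.05],[-0.1,0.2,2],0.5],[[0,0,0.05],[-0.1,0.2,3],0.5],[[0,0,0.05],[-0.1,0.2,3.8],0.5],[[0,0,0.05],[-0.1,0.2,4.3],0.5],[[0,0,0.05],[-0.1,0.2,4.4],0.5],[[0,0,0.05],[-0.1,0.2,4.4],0.5]]'

```text
t: 9.05
position: [0.5911, -0.0979, 0.0132]
tcp_rot: [3.142, 0.0, -0.137]
wrist_force: [0.2, -0.1, -0.5]
opening: 0.669
grasp_force: 30.0
```

```bash
python3 cup.py .592 -.097 .007
```

```text
pred u 252.7 278.9 v 154.8 197.6 bot centre [265.2 191. ]
161 (np.int64(278), np.int64(278), 1); 164 (np.int64(276), np.int64(278), 3); 167 (np.int64(247), np.int64(278), 10); 170 (np.int64(254), np.int64(278), 15); 173 (np.int64(254), np.int64(278), 15); 176 (np.int64(253), np.int64(277), 16); 179 (np.int64(244), np.int64(284), 26); 182 (np.int64(243), np.int64(277), 33); 185 (np.int64(243), np.int64(277), 34); 188 (np.int64(245), np.int64(279), 32); 191 (np.int64(254), np.int64(278), 25); 194 (np.int64(244), np.int64(282), 8); 197 (np.int64(243), np.int64(243), 1); 200 None; 203 None; 
col 265 [(191, 178, 161, 124), (192, 177, 159, 123), (193, 168, 155, 129), (194, 137, 137, 150), (195, 69, 109, 170), (196, 47, 101, 170), (197, 47, 102, 171), (198, 48, 104, 171), (199, 48, 104, 172), (200, 48, 103, 172), (201, 48, 104, 173), (202, 47, 103, 172), (203, 51, 105, 172), (204, 47, 97, 160), (205, 37, 79, 127)]
[ 0.5912 -0.098   0.0134] [ 3.141 -0.    -0.137] [ 0.4   0.16 -0.53] 9.1
```

Call:
play_rows --moves '[[[0,0,0],[0,0,0.05],0.5],[[0,0,0],[0,0,0.1],0.5],[[0,0,0],[0,0,0.1],0.5],[[0,0,0],[0,0,0.1],0.5]]'

```text
t: 9.5
position: [0.5911, -0.098, 0.0125]
tcp_rot: [3.141, -0.0, -0.137]
wrist_force: [0.9, -0.8, -0.5]
opening: 0.668
grasp_force: 30.0
```

```bash
python3 w.py|head -1; python3 -c "
from h import *
print(r.get_obs()['position'])"
```

```text
mean F [ 0.34 -0.25 -0.2 ] [-0.52 -0.45 -0.1  -0.12 -0.21  0.2 ]
[ 0.59113377 -0.09795033  0.01250896]
```

Call:
play_rows --moves '[[[0,0,0],[0,0,0.05],0.5],[[0,0,0],[0,0,0.05],0.5],[[0,0,0],[0,0,0.05],1],[[0,0,0],[0,0,0.05],1],[[0,0,0],[0,0,0.05],1],[[0,0,0],[0,0,0.05],1],[[0,0,0],[0,0,0],1],[[0,0,0],[0,0,0],1]]'

```text
t: 10.6
position: [0.5911, -0.0979, 0.0123]
tcp_rot: [3.142, -0.0, -0.137]
wrist_force: [-0.3, 0.0, -0.5]
opening: 1.0
grasp_force: 0.0
```

Call:
play_rows --moves '[[[0,0,0],[0,0,-2],1],[[0,0,0],[0,0,-5],1],[[0,0,0],[0,0,-9],1],[[0,0,0],[0,0,-13],1],[[0,0,0],[0,0,-14],1],[[0,0,0],[0,0,-14],1],[[0,0,0],[0,0,-14],1],[[0,0,0],[0,0,-14],1]]'

```text
t: 11.4
position: [0.5899, -0.0976, 0.1503]
tcp_rot: [-3.141, 0.004, -0.137]
wrist_force: [-0.4, 0.7, -0.1]
opening: 1.0
grasp_force: 0.0
```

```bash
python3 w.py|head -1; python3 cup.py .592 -.097 .005; python3 -c "
from h import *
to(.4155,.224,.15,-38)
print(r.get_obs()['joint_positions'])"
```

```text
mean F [0.08 0.34 0.03] [-0.06 -0.43  0.23  0.3   0.38 -0.25]
pred u 252.7 278.9 v 155.5 198.3 bot centre [265.1 191.7]
162 (np.int64(254), np.int64(278), 25); 165 (np.int64(254), np.int64(278), 25); 168 (np.int64(254), np.int64(278), 25); 171 (np.int64(254), np.int64(278), 25); 174 (np.int64(254), np.int64(277), 24); 177 (np.int64(248), np.int64(277), 27); 180 (np.int64(243), np.int64(277), 35); 183 (np.int64(243), np.int64(277), 31); 186 (np.int64(243), np.int64(284), 38); 189 (np.int64(246), np.int64(279), 31); 192 (np.int64(254), np.int64(278), 25); 195 None; 198 (np.int64(281), np.int64(281), 1); 201 None; 204 None; 
col 265 [(192, 176, 158, 124), (193, 167, 153, 128), (194, 135, 136, 148), (195, 67, 107, 167), (196, 49, 101, 170), (197, 45, 102, 169), (198, 49, 101, 170), (199, 52, 106, 172), (200, 47, 104, 171), (201, 45, 103, 170), (202, 43, 102, 169), (203, 48, 102, 170), (204, 44, 96, 158), (205, 37, 75, 126), (206, 34, 68, 109)]
[ 0.5909 -0.0978  0.152 ] [-3.142e+00  1.000e-03 -1.370e-01] [ 0.47  0.64 -0.29] 11.75
shift cm [-21.78 -29.48   0.2 ] turn z 0.526 now [ 0.5909 -0.0978  0.152 ] [-3.142e+00  1.000e-03 -1.370e-01] t 11.75 F [ 0.47  0.64 -0.29]
[-2.91940867e-01  5.06852677e-01  1.36597700e+00 -8.04870567e-05
  1.26936716e+00  1.41607648e+00]
```

Cup A weighs about 1.3 N, so it is the light one, and it's now in the right bay. Next is cup B.

Call:
play_rows --moves '[[[0,0,0.06],[-2.7,-3.7,0],1],[[0,0,0.12],[-5.5,-7.5,0],1],[[0,0,0.18],[-8.2,-11,0],1],[[0,0,0.25],[-11,-14.7,0],1],[[0,0,0.31],[-13.6,-18.4,0],1],[[0,0,0.37],[-16.3,-22,0],1],[[0,0,0.43],[-19,-25.8,0],1],[[0,0,0.49],[-21.8,-29.5,0],1]]'

```text
t: 12.55
position: [0.4145, 0.2256, 0.1525]
tcp_rot: [-3.141, -0.0, -0.63]
wrist_force: [1.7, 0.1, -1.0]
opening: 1.0
grasp_force: 0.0
```

Call:
play_rows --moves '[[[0,0,0],[0,0,0],1],[[0,0,0],[0,0,0],1],[[0,0,0],[0,0,0],1]]'

```text
t: 12.85
position: [0.416, 0.2235, 0.1524]
tcp_rot: [3.142, -0.001, -0.627]
wrist_force: [0.0, -0.1, 0.1]
opening: 1.0
grasp_force: 0.0
```

```bash
python3 -c "
from h import *
to(.4155,.224,.0075,-36)"; python3 w.py | head -1
```

```text
shift cm [-7.000e-02 -1.000e-02  1.449e+01] turn z 0.001 now [0.416  0.2235 0.1524] [ 3.142e+00 -1.000e-03 -6.270e-01] t 12.85 F [ 0.03 -0.11  0.14]
mean F [ 0.44 -0.01  0.26] [ 0.14  0.23  0.64  0.71  0.17 -0.31]
```

Call:
play_rows --moves '[[[0,0,0],[0,0,4],1],[[0,0,0],[0,0,7],1],[[0,0,0],[0,0,8.5],1],[[0,0,0],[0,0,9.5],1],[[0,0,0],[0,0,10.5],1],[[0,0,0],[0,0,11.5],1],[[0,0,0],[0,0,12],1],[[0,0,0],[0,0,12],1]]'

```text
t: 13.95
position: [0.4153, 0.224, 0.0319]
tcp_rot: [3.141, 0.0, -0.627]
wrist_force: [-0.1, 0.2, 0.4]
opening: 0.997
grasp_force: 0.0
```

Call:
play_rows --moves '[[[0,0,0],[0,0,1.2],1],[[0,0,0],[0,0,2.4],1],[[0,0,0],[0,0,2.4],0.5],[[0,0,0],[0,0,2.4],0.5],[[0,0,0],[0,0,2.4],0.5],[[0,0,0],[0,0,2.4],0.5],[[0,0,0],[0,0,2.4],0.5],[[0,0,0],[0,0,2.4],0.5]]'

```text
t: 14.75
position: [0.416, 0.2244, 0.0089]
tcp_rot: [-3.14, -0.001, -0.627]
wrist_force: [0.3, 0.1, 4.3]
opening: 0.668
grasp_force: 30.0
```

Call:
play_rows --moves '[[[0,0,0],[0,0,-1],0.5],[[0,0,0],[0,0,-3],0.5],[[0,0,0],[0,0,-6],0.5],[[0,0,0],[0,0,-10],0.5],[[0,0,0],[0,0,-14],0.5],[[0,0,0],[0,0,-14],0.5],[[0,0,0],[0,0,-14],0.5],[[0,0,0],[0,0,-14],0.5]]'

```text
t: 15.55
position: [0.4141, 0.2237, 0.147]
tcp_rot: [3.139, 0.002, -0.627]
wrist_force: [0.3, 0.7, -3.4]
opening: 0.668
grasp_force: 30.0
```

```bash
python3 w.py; python3 -c "
from h import *
to(.602,.0225,.15,-5);print(r.get_obs()['opening'])"; python3 cup.py .416 .224 .135
```

```text
mean F [ 0.12 -0.21 -3.17] [-3.38 -3.64 -3.8  -3.08 -2.19 -2.92]
[ 340  102   68   58 2226] [368.3 131.4]
[ 243  156   38   39 1001] [264.3 176.1]
[ 317  164   72   75 2820] [356.7 202.3]
[   0  203   91  130 1512] [ 33.8 268.2]
[478 203  34  46 799] [494.2 225. ]
shift cm [26.96  5.34 -0.24] turn z -0.54 now [0.415  0.224  0.1476] [ 3.14e+00  1.00e-03 -6.27e-01] t 15.85 F [-1.33  0.19 -2.3 ]
0.6695076786096213
pred u 340.2 386.4 v 175.9 240.7 bot centre [358.9 229.3]
204 (np.int64(332), np.int64(383), 36); 207 (np.int64(332), np.int64(383), 32); 210 (np.int64(332), np.int64(382), 35); 213 (np.int64(333), np.int64(382), 44); 216 (np.int64(336), np.int64(381), 46); 219 (np.int64(343), np.int64(380), 38); 222 (np.int64(342), np.int64(380), 39); 225 (np.int64(342), np.int64(380), 39); 228 (np.int64(343), np.int64(379), 37); 231 (np.int64(345), np.int64(378), 34); 234 (np.int64(349), np.int64(376), 28); 237 (np.int64(355), np.int64(371), 17); 240 None; 243 None; 246 None; 
col 363 [(234, 179, 162, 125), (235, 178, 161, 122), (236, 180, 162, 127), (237, 179, 162, 125), (238, 172, 149, 113), (239, 155, 118, 80), (240, 167, 126, 85), (241, 171, 133, 91), (242, 173, 136, 94), (243, 174, 136, 92), (244, 173, 134, 92), (245, 173, 135, 93), (246, 172, 133, 92), (247, 173, 133, 91), (248, 174, 136, 93)]
[0.4152 0.224  0.1478] [ 3.141e+00  1.000e-03 -6.270e-01] [ 0.58  0.16 -3.35] 15.9
```

Cup B weighs about 3.3 N, so it is the heavy one. I'll carry it to the left bay.

Call:
play_rows --moves '[[[0,0,-0.08],[4,0.8,0],0.5],[[0,0,-0.16],[8,1.6,0],0.5],[[0,0,-0.24],[12,2.4,0],0.5],[[0,0,-0.32],[16,3.2,0],0.5],[[0,0,-0.4],[20,4,0],0.5],[[0,0,-0.48],[24,4.7,0],0.5],[[0,0,-0.54],[27,5.3,0],0.5],[[0,0,-0.54],[27,5.3,0],0.5]]'

```text
t: 16.7
position: [0.6052, 0.0192, 0.1474]
tcp_rot: [3.14, -0.001, -0.09]
wrist_force: [-0.1, 0.2, -4.0]
opening: 0.671
grasp_force: 30.0
```

Call:
play_rows --moves '[[[0,0,0],[0,0,0],0.5],[[0,0,0],[0,0,2],0.5],[[0,0,0],[0,0,5],0.5],[[0,0,0],[0,0,8],0.5],[[0,0,0],[0,0,9],0.5],[[0,0,0],[0,0,9],0.5],[[0,0,0],[0,0,9],0.5]]'

```text
t: 17.4
position: [0.6037, 0.0232, 0.0597]
tcp_rot: [3.142, -0.002, -0.087]
wrist_force: [0.9, 0.7, -3.1]
opening: 0.672
grasp_force: 30.0
```

```bash
python3 cup.py .602 .0225 .0485;  python3 -c "
from h import *
to(.602,.0225,.0135,-5.2)
p=r.get_obs()['position'];c=p[:2];zb=p[2]-.0084
for a in(-12,-8,-5,-2,2,6):
  t=np.radians(a);d=np.array([np.cos(t),np.sin(t)])
  print(a,proj('side',[*(c+.0485*d),zb+.018]).round(1),proj('side',[*(c+.0595*d),zb+.018]).round(1))"
```

```text
pred u 243.2 272.7 v 161.6 210.2 bot centre [257.4 202.4]
174 (np.int64(231), np.int64(277), 15); 177 (np.int64(243), np.int64(277), 22); 180 (np.int64(243), np.int64(277), 25); 183 (np.int64(243), np.int64(277), 24); 186 (np.int64(235), np.int64(284), 34); 189 (np.int64(232), np.int64(279), 37); 192 (np.int64(231), np.int64(278), 43); 195 (np.int64(232), np.int64(270), 39); 198 (np.int64(234), np.int64(281), 38); 201 (np.int64(244), np.int64(270), 27); 204 (np.int64(244), np.int64(270), 27); 207 (np.int64(247), np.int64(267), 21); 210 (np.int64(239), np.int64(261), 20); 213 (np.int64(237), np.int64(272), 32); 216 (np.int64(245), np.int64(272), 28); 
col 257 [(204, 178, 161, 124), (205, 178, 161, 125), (206, 178, 162, 126), (207, 178, 158, 124), (208, 175, 158, 121), (209, 170, 151, 114), (210, 186, 162, 122), (211, 231, 211, 167), (212, 232, 212, 167), (213, 231, 212, 168), (214, 230, 210, 167), (215, 227, 208, 164), (216, 226, 206, 162), (217, 226, 206, 163), (218, 224, 205, 160)]
[0.6041 0.023  0.0602] [ 3.142e+00 -3.000e-03 -8.700e-02] [ 0.56 -0.56 -3.01] 17.45
shift cm [-0.2   0.07  4.67] turn z 0.004 now [0.6041 0.023  0.0602] [ 3.142e+00 -3.000e-03 -8.700e-02] t 17.45 F [ 0.56 -0.56 -3.01]
-12 [235.5 190.7] [230.8 190. ]
-8 [235.1 191.5] [230.3 190.9]
-5 [234.8 192.1] [229.9 191.6]
-2 [234.6 192.7] [229.6 192.3]
2 [234.4 193.5] [229.4 193.3]
6 [234.3 194.3] [229.2 194.3]
```

Call:
play_rows --moves '[[[0,0,0],[-0.1,0.1,1],0.5],[[0,0,0],[-0.1,0.1,2],0.5],[[0,0,0],[-0.1,0.1,3],0.5],[[0,0,0],[-0.1,0.1,3.8],0.5],[[0,0,0],[-0.1,0.1,4.3],0.5],[[0,0,0],[-0.1,0.1,4.5],0.5],[[0,0,0],[-0.1,0.1,4.6],0.5],[[0,0,0],[-0.1,0.1,4.6],0.5]]'

```text
t: 18.25
position: [0.6015, 0.0219, 0.0139]
tcp_rot: [3.141, 0.0, -0.087]
wrist_force: [-6.1, 0.0, 10.7]
opening: 0.671
grasp_force: 30.0
```

```bash
python3 w.py|head -1; python3 cup.py .602 .0225 .006
```

```text
mean F [-6.61  0.4  10.79] [10.66 10.31 10.71 11.16 11.32 10.57]
pred u 243.3 272.1 v 178.7 226.4 bot centre [257.2 218.3]
190 (np.int64(270), np.int64(283), 11); 193 (np.int64(270), np.int64(278), 9); 196 (np.int64(244), np.int64(271), 7); 199 (np.int64(245), np.int64(271), 16); 202 (np.int64(241), np.int64(271), 18); 205 (np.int64(234), np.int64(271), 28); 208 (np.int64(233), np.int64(271), 30); 211 (np.int64(233), np.int64(271), 37); 214 (np.int64(235), np.int64(272), 35); 217 (np.int64(245), np.int64(271), 27); 220 (np.int64(244), np.int64(271), 28); 223 (np.int64(269), np.int64(270), 2); 226 None; 229 (np.int64(239), np.int64(242), 4); 232 (np.int64(264), np.int64(267), 4); 
col 257 [(220, 181, 165, 128), (221, 179, 163, 128), (222, 161, 150, 139), (223, 91, 114, 155), (224, 48, 87, 141), (225, 38, 72, 116), (226, 36, 71, 113), (227, 30, 69, 111), (228, 37, 69, 111), (229, 45, 69, 108), (230, 101, 101, 112), (231, 160, 141, 112), (232, 182, 153, 106), (233, 187, 151, 102), (234, 188, 148, 99)]
[0.6015 0.0219 0.0139] [ 3.141  0.    -0.087] [-6.19 -0.52  9.98] 18.6
```

Call:
play_rows --moves '[[[0,0,0],[0,0,-0.1],0.5],[[0,0,0],[0,0,-0.1],0.5],[[0,0,0],[0,0,-0.1],0.5]]'

```text
t: 18.9
position: [0.6022, 0.0218, 0.0139]
tcp_rot: [3.141, -0.001, -0.087]
wrist_force: [-2.4, 1.1, 5.9]
opening: 0.667
grasp_force: 30.0
```

```bash
python3 w.py|head -1; python3 -c "
from h import *
to(.602,.0225,.0135,-5.2)"
```

```text
mean F [-2.51  0.91  5.59] [5.88 5.6  5.49 5.41 5.48 5.7 ]
shift cm [-0.02 -0.06  0.04] turn z 0.004 now [0.6022 0.0219 0.0139] [ 3.142e+00 -1.000e-03 -8.700e-02] t 19.2 F [-2.65  0.37  4.71]
```

Call:
play_rows --moves '[[[0,0,0],[0,0,-0.1],0.5],[[0,0,0],[0,0,-0.1],0.5],[[0,0,0],[0,0,-0.1],1],[[0,0,0],[0,0,-0.1],1],[[0,0,0],[0,0,-0.1],1],[[0,0,0],[0,0,-0.1],1],[[0,0,0],[0,0,-0.1],1],[[0,0,0],[0,0,-0.1],1]]'

```text
t: 20.0
position: [0.6019, 0.0219, 0.0144]
tcp_rot: [3.142, -0.0, -0.087]
wrist_force: [0.4, 0.2, -0.5]
opening: 0.996
grasp_force: 0.0
```

Call:
play_rows --moves '[[[0,0,0],[0,0,-2],1],[[0,0,0],[0,0,-5],1],[[0,0,0],[0,0,-9],1],[[0,0,0],[0,0,-13],1],[[0,0,0],[0,0,-14],1],[[0,0,0],[0,0,-14],1],[[0,0,0],[0,0,-14],1]]'

```text
t: 20.7
position: [0.601, 0.0219, 0.153]
tcp_rot: [3.142, 0.002, -0.087]
wrist_force: [0.8, 0.3, -1.2]
opening: 0.999
grasp_force: 0.0
```

```bash
python3 cup.py .602 .0225 .005; python3 -c "
from h import *
im=cv2.cvtColor(camera('side'),4);cv2.imwrite('pics/v.png',cv2.resize(im[130:260,190:330],None,fx=4,fy=4,interpolation=2))
for c in((.602,.0225),(.592,-.097)):print(proj('side',[*c,.09]).round(1))"
```

```text
pred u 243.3 272.0 v 179.1 226.7 bot centre [257.2 218.7]
190 (np.int64(244), np.int64(283), 33); 193 (np.int64(244), np.int64(278), 30); 196 (np.int64(244), np.int64(271), 28); 199 (np.int64(244), np.int64(271), 28); 202 (np.int64(241), np.int64(271), 28); 205 (np.int64(234), np.int64(271), 38); 208 (np.int64(233), np.int64(271), 38); 211 (np.int64(233), np.int64(271), 37); 214 (np.int64(235), np.int64(272), 35); 217 (np.int64(245), np.int64(271), 27); 220 (np.int64(234), np.int64(271), 29); 223 (np.int64(269), np.int64(270), 2); 226 None; 229 (np.int64(239), np.int64(242), 4); 232 (np.int64(264), np.int64(272), 6); 
col 257 [(220, 178, 160, 124), (221, 175, 157, 123), (222, 158, 147, 137), (223, 89, 115, 153), (224, 45, 86, 137), (225, 32, 71, 113), (226, 35, 70, 109), (227, 34, 70, 110), (228, 35, 69, 110), (229, 45, 72, 109), (230, 101, 97, 110), (231, 156, 136, 107), (232, 180, 151, 107), (233, 183, 145, 98), (234, 185, 144, 96)]
[0.6007 0.022  0.1524] [ 3.142e+00  3.000e-03 -8.700e-02] [ 0.83 -0.44 -0.38] 20.75
[257.7 186.2]
[265.9 161.3]
```

View pics/v.png

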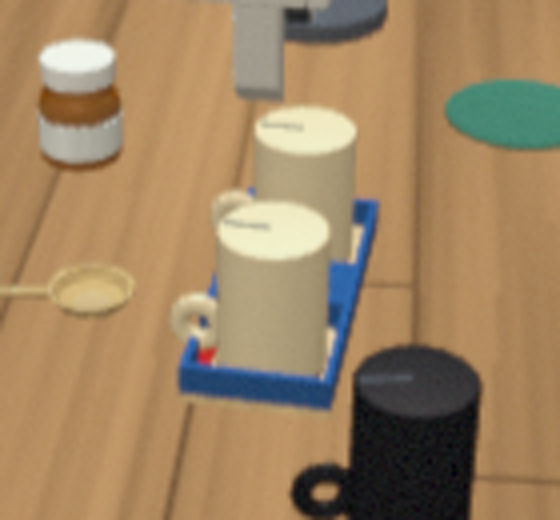

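Picture: both cups stand upright in their bays, tops at crop (273,230) and (305,130), with their handles out on the notch side and the near red notch at (207,357). Cup B's silhouette matches a floor height of 5 mm. Now I'll take the heavy cup B out of the left bay again.

Call:
play_rows --moves '[[[0,0,0],[0,0,4],1],[[0,0,0],[0,0,7],1],[[0,0,0],[0,0,9],1],[[0,0,0],[0,0,11],1],[[0,0,0],[0,0,12.5],1],[[0,0,0],[0,0,13.5],1],[[0,0,0],[0,0,13.8],1],[[0,0,0],[0,0,13.8],1]]'

```text
t: 21.6
position: [0.6015, 0.0219, 0.0157]
tcp_rot: [3.142, 0.001, -0.087]
wrist_force: [0.6, -0.0, -0.4]
opening: 1.003
grasp_force: 0.0
```

Call:
play_rows --moves '[[[0,0,0],[0,0,0],0.5],[[0,0,0],[0,0,0],0.5],[[0,0,0],[0,0,0],0.5],[[0,0,0],[0,0,0],0.5],[[0,0,0],[0,0,0],0.5],[[0,0,0],[0,0,0],0.5]]'

```text
t: 22.2
position: [0.6021, 0.0219, 0.0167]
tcp_rot: [3.142, -0.001, -0.087]
wrist_force: [0.0, -1.4, 2.6]
opening: 0.667
grasp_force: 30.0
```

Call:
play_rows --moves '[[[0,0,0],[0,0,-1],0.5],[[0,0,0],[0,0,-3],0.5],[[0,0,0],[0,0,-6],0.5],[[0,0,0],[0,0,-9],0.5],[[0,0,0],[0,0,-11],0.5],[[0,0,0],[0,0,-11],0.5],[[0,0,0],[0,0,-11],0.5],[[0,0,0],[0,0,-11],0.5]]'

```text
t: 23.0
position: [0.6006, 0.022, 0.1246]
tcp_rot: [3.141, 0.003, -0.087]
wrist_force: [0.2, 0.7, -3.9]
opening: 0.669
grasp_force: 30.0
```

```bash
python3 w.py|head -1; python3 -c "
from h import *
o=r.get_obs();print(o['opening'])
to(.4481,-.3108,.116,-40)
i=cv2.imread('pics/top0.png');H,S,V=map(lambda a:a.astype(int),cv2.split(cv2.cvtColor(i,40)))
for n,X in dict(pad=(.448,-.311,.004)).items():print(n,proj('side',X).round(1))
j=cv2.cvtColor(camera('side'),4);H,S,V=cv2.split(cv2.cvtColor(j,40))
for i,s,c,_ in blobs((H>65)&(H<95)&(S>100),80):print(s,c.round(1),cast('side',s[:2]+s[2:4]/2-.5,.004).round(4))"
```

```text
mean F [-0.32  0.03 -3.32] [-3.93 -3.46 -3.28 -3.85 -2.12 -3.3 ]
0.6675277795640229
shift cm [-12.39  34.48   0.97] turn z 0.611 now [0.6016 0.0219 0.1257] [ 3.142e+00  1.000e-03 -8.700e-02] t 23.3 F [-0.1  -0.17 -2.23]
pad [319.7 156.7]
[302 151  36  16 447] [319.8 158.2] [ 0.4492 -0.2993  0.004 ]
```

Call:
play_rows --moves '[[[0,0,0.05],[-1,3,-1.5],0.5],[[0,0,0.13],[-2.7,7.5,-2],0.5],[[0,0,0.21],[-4.4,12.2,-2],0.5],[[0,0,0.29],[-6.1,17,-2],0.5],[[0,0,0.37],[-7.8,21.8,-2],0.5],[[0,0,0.45],[-9.5,26.5,-1.5],0.5],[[0,0,0.53],[-11.2,31,-1],0.5],[[0,0,0.61],[-12.2,34,0],0.5]]'

```text
t: 24.15
position: [0.4494, -0.3095, 0.1269]
tcp_rot: [3.141, -0.002, -0.703]
wrist_force: [1.3, 0.2, -2.4]
opening: 0.67
grasp_force: 30.0
```

Call:
play_rows --moves '[[[0,0,0],[0,0,0],0.5],[[0,0,0],[0,0,0],0.5],[[0,0,0],[0,0,0],0.5],[[0,0,0],[0,0,0],0.5]]'

```text
t: 24.55
position: [0.4514, -0.3052, 0.1267]
tcp_rot: [-3.141, -0.001, -0.695]
wrist_force: [0.6, 0.3, -2.8]
opening: 0.673
grasp_force: 30.0
```

```bash
python3 -c "
from h import *
a=np.linspace(0,6.283,60);P=np.array([proj('side',[.4481+.055*np.cos(t),-.3108+.055*np.sin(t),.004]) for t in a]);print('pred pad',P.min(0).round(1),P.max(0).round(1))
j=cv2.imread('pics/side0.png');print([tuple(int(q) for q in j[v,320]) for v in range(146,170,2)])
i=cv2.imread('pics/top0.png');G=i.astype(int);m=(G[...,1]-G[...,2]>15)
for k,s,c,_ in blobs(m,300):print('top',s,c.round(1),cast('top',s[:2]+s[2:4]/2-.5,.004).round(4))
m=(j.astype(int)[...,1]-j.astype(int)[...,2]>15)
for k,s,c,_ in blobs(m,200):print('side',s,c.round(1))
to(.4481,-.3108,.1187,-40)"; python3 cup.py .448 -.311 .107
```

```text
pred pad [300.6 148.6] [338.9 165.6]
[(96, 140, 177), (93, 137, 174), (119, 139, 94), (117, 138, 71), (115, 136, 72), (113, 137, 69), (116, 136, 70), (115, 135, 70), (114, 135, 70), (115, 137, 70), (101, 119, 74), (92, 135, 172)]
top [259 173  19  28 361] [268.  186.3] [ 0.5989 -0.0375  0.004 ]
top [ 343  217   36   36 1028] [360.6 234.7] [ 0.4486 -0.3104  0.004 ]
side [301 150  38  17 502] [320.  158.1]
side [ 235  178   49   54 1050] [260.1 204.6]
shift cm [0.1  0.64 0.8 ] turn z 0.003 now [ 0.4514 -0.3052  0.1267] [-3.141e+00 -1.000e-03 -6.950e-01] t 24.55 F [ 0.62  0.28 -2.77]
pred u 311.7 337.6 v 89.9 127.7 bot centre [323.  123.4]
91 (np.int64(321), np.int64(339), 17); 94 (np.int64(321), np.int64(338), 18); 97 (np.int64(321), np.int64(338), 18); 100 (np.int64(310), np.int64(336), 18); 103 (np.int64(320), np.int64(335), 16); 106 (np.int64(309), np.int64(335), 22); 109 (np.int64(307), np.int64(335), 29); 112 (np.int64(307), np.int64(351), 43); 115 (np.int64(308), np.int64(334), 27); 118 (np.int64(312), np.int64(334), 23); 121 (np.int64(313), np.int64(341), 29); 124 (np.int64(316), np.int64(344), 22); 127 None; 130 None; 133 None; 
col 324 [(121, 175, 156, 121), (122, 177, 160, 125), (123, 175, 159, 124), (124, 174, 156, 120), (125, 171, 148, 111), (126, 163, 125, 85), (127, 172, 134, 91), (128, 177, 138, 95), (129, 177, 136, 94), (130, 176, 138, 95), (131, 176, 137, 92), (132, 177, 138, 93), (133, 177, 139, 95), (134, 178, 140, 96), (135, 178, 139, 97)]
[ 0.4514 -0.3053  0.1267] [-3.142e+00 -1.000e-03 -6.950e-01] [ 0.01  0.12 -2.82] 24.6
```

Call:
play_rows --moves '[[[0,0,0],[0.1,0.4,0.4],0.5],[[0,0,0],[0.1,0.4,0.8],0.5],[[0,0,0],[0.1,0.4,0.8],0.5],[[0,0,0],[0.1,0.4,0.8],0.5],[[0,0,0],[0.1,0.4,0.8],0.5],[[0,0,0],[0.1,0.4,0.8],0.5],[[0,0,0],[0.1,0.4,0.8],0.5],[[0,0,0],[0.1,0.4,0.8],0.5]]'

```text
t: 25.4
position: [0.449, -0.31, 0.1185]
tcp_rot: [3.142, -0.0, -0.697]
wrist_force: [-0.4, -0.5, -4.0]
opening: 0.669
grasp_force: 30.0
```

```bash
python3 cup.py .4485 -.309 .1075; python3 cup.py .592 -.097 .005 | head -2; python3 -c "
from bench import r;print(abs(r.get_obs()['qd']).max())"
```

```text
pred u 311.6 337.5 v 89.9 127.8 bot centre [322.8 123.4]
91 (np.int64(308), np.int64(330), 10); 94 (np.int64(322), np.int64(339), 17); 97 (np.int64(311), np.int64(338), 19); 100 (np.int64(311), np.int64(338), 19); 103 (np.int64(311), np.int64(336), 17); 106 (np.int64(311), np.int64(336), 18); 109 (np.int64(309), np.int64(335), 24); 112 (np.int64(308), np.int64(351), 42); 115 (np.int64(308), np.int64(335), 27); 118 (np.int64(309), np.int64(334), 26); 121 (np.int64(313), np.int64(341), 28); 124 (np.int64(313), np.int64(343), 25); 127 (np.int64(319), np.int64(330), 12); 130 None; 133 None; 
col 324 [(121, 178, 160, 124), (122, 176, 159, 124), (123, 176, 159, 124), (124, 176, 158, 122), (125, 176, 159, 124), (126, 177, 158, 124), (127, 173, 152, 116), (128, 167, 134, 94), (129, 169, 130, 87), (130, 179, 139, 96), (131, 177, 140, 96), (132, 177, 139, 95), (133, 177, 139, 96), (134, 178, 138, 95), (135, 178, 138, 95)]
[ 0.4489 -0.31    0.1184] [ 3.142 -0.    -0.697] [-0.4  -0.16 -2.52] 25.45
pred u 252.7 278.9 v 155.5 198.3 bot centre [265.1 191.7]
162 (np.int64(254), np.int64(278), 25); 165 (np.int64(254), np.int64(278), 25); 168 (np.int64(254), np.int64(278), 25); 171 (np.int64(254), np.int64(278), 25); 174 (np.int64(254), np.int64(277), 24); 177 (np.int64(248), np.int64(277), 27); 180 (np.int64(243), np.int64(277), 35); 183 (np.int64(243), np.int64(277), 31); 186 (np.int64(243), np.int64(284), 38); 189 (np.int64(246), np.int64(279), 30); 192 (np.int64(254), np.int64(278), 25); 195 None; 198 (np.int64(281), np.int64(281), 1); 201 None; 204 None; 
0.002215644088721883
```

Cup B's silhouette matches a centre about 15 cm above the bench over the pad centre, and it's held still. Cup A hasn't moved.

```bash
python3 -c "
from bench import sign_off;print(sign_off())"
```

```text
the job is handed in; nothing more can be done
None
```

The job is handed in at about 25.5 s: the heavy cup (cup_b, about 3.3 N) is held still over the pad with its centre about 15 cm up, and the light cup (cup_a, about 1.3 N) is in the right bay; the reported tool height read about 4 cm low, so heights came from the camera and contact.

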